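Slide the bar home and spray its end

TASK

Push the round steel bar along the V-groove of the spray jig until its end touches the end stop, and only then press the white cap of the leaning spray can fully down for a moment and let it spring back up. Leave the bar lying in the groove against the stop, and leave the tin, the tape measure and the square tube offcut where they are.

Things in the scene. Friction and masses are not known exactly. Their poses are not given: they have to be found in the camera images.
- fixture: Fixed spray jig: dark steel base with V-groove, end stop, and a spray can leaning in a cradle under a grey hood. Origin on the table in the can's middle plane. z up, y along the groove to the stop, x from groove to can, away from the robot. Groove: line x = -100 mm, y -275 to +25, side edges 50 mm above the table, 15 mm either side. Can at y = 0, leaning 38 deg from vertical towards -x.
- stop_face (a point): Where the middle of the bar's end meets the end stop: at (-100, 25, 55) mm in the jig's frame, axes as the jig's. The stop is an upright steel plate at the +y end of the groove, 60 mm wide, 10 mm thick, its top 77 mm above the table.
- hood_edge (a point): Middle of the front lower edge of the grey splash hood, a fixed level plate 150 mm wide (y) and 100 mm deep, on two posts at its sides, behind the cap. At (70, 0, 302) mm in the jig's frame: 95 mm straight above the middle of the cap's top. An upright gripper has no room over the cap; come tilted, from the groove side.
- rod_centre (a point): Centre of the loose plain round steel bar, 28 mm thick, 160 mm long, 0.18 to 0.35 kg, lying in the V-groove 50 to 110 mm short of the stop. Its y axis is its length, towards the stop. Its centre line is 55 mm, its top 69 mm above the table; it touches the stop when its centre is 80 mm from stop_face. Takes 1 to 4 N to slide.
- rod: The same bar; origin at its centre.
- cap_top (a point): Middle of the flat top of the can's white sprung cap (round, 34 mm across, 25 mm high); moves with it. Unpressed at (70, 0, 207) mm in the jig's frame. Its z axis points out of the cap along the can's axis, 38 deg from vertical, leaning to the jig's -x; y axis as the jig's. Press against z.
- cap (a joint): How far the cap is pressed down along the can's axis: 0 m up, 0.008 m fully down (hard end). It begins to move at 2 N, needs 6 N to be fully down, and springs back by itself.
- tin: Bystander: round tin with a red lid, 71 mm across, 70 mm high, standing on the table; origin in the middle of its underside.
- tape: Bystander: grey tape measure, 35 x 80 x 64 mm, standing on the table; origin in the middle of its underside.
- offcut: Bystander: brown square steel tube offcut, 40 x 110 x 40 mm, lying on the table; origin in the middle of its underside.
Mind the look-alikes: they are no part of the job. What is shaped like the rod but pink or red is not meant.

How it is judged:
On the way, in this order (a step that is already met when the one before it is completed fails the run):
1. the bar lies in the groove with its end on the stop (gap under 2.5 mm) (y of rod_centre in the frame of stop_face above -0.0825 m and x of rod_centre in the frame of stop_face between -0.004 and 0.004 m and z of rod_centre in the frame of stop_face between -0.004 and 0.004 m and angle between the y axis of rod_centre and the y axis of fixture, either way round below 0.05 rad), for 0.2 s.
2. the cap is pressed down at least 6 of its 8 mm, the bar still on the stop (y of rod_centre in the frame of stop_face above -0.0825 m and value of joint cap above 0.006 m), for 0.2 s.
At the end, for the whole second after the job is handed in: The bar rests in the V-groove (centre line within 4 mm and 0.05 rad of the groove's) with its end within 2.5 mm of the stop, and the cap is back up (pressed less than 1 mm) (all of step 1 and value of joint cap below 0.001 m and linear speed of rod below 0.01 m/s); the robot touches nothing.
It fails at once if the cap is pressed more than 3 mm while the bar is more than 4 mm from the stop (value of joint cap above 0.003 m and y of rod_centre in the frame of stop_face below -0.084 m).
It fails at once if the tin is moved by more than 20 mm (distance of tin from where it was at the start of the episode above 0.02 m).
It fails at once if the tape measure is moved by more than 20 mm (distance of tape from where it was at the start of the episode above 0.02 m).
It fails at once if the tube offcut is moved by more than 20 mm (distance of offcut from where it was at the start of the episode above 0.02 m).
It also fails if it takes over 45 s, if anything falls off the work surface, if the arm or the gripper's body presses on something with over 40 N, if the wrist force passes 120 N, or if a joint passes its speed limit or range.

ROBOT

A 6-joint arm with a two-finger parallel gripper is mounted at the origin on a cart in front of the work surface, level with it; the furniture and walls round the work are solid. World frame = base frame: x ahead of the robot, y to its left, z up, the work surface at z = 0. Lengths are in m, angles in rad, forces in N, time in s.
With the tool pointing down it reaches from about 0.225 to 0.875 m from the base axis. Payload 3.4 kg.
Tool frame: the origin (TCP) lies on the centre line of the jaws, within the pads' length; the fingertips stand 19 mm ahead of it and the grasp point (between the pads) is the TCP (nose_length is the distance from the TCP to the fingertips, in m); z points along the fingers, y is the direction in which the jaws open and shut (so a half turn about z gives the same grasp; the last joint's range is limited). The gripper opens to 85 mm and grips with 20 to 120 N. Pads are 22 mm wide; open, the fingers measure 114 mm over their backs; the gripper's body (76 mm by 85 mm) begins 54 mm behind the grasp point. The pads swing forward as they close: fully open they stand 13 mm farther back than shut.
Start: joints at [1.111, 0.276, 1.505, -0, 1.361, -0.121], TCP at [0.191, 0.542, 0.25] pointing down, gripper open.
Joint ranges: [-2.89, 2.89], [-0.75, 2.08], [0.22, 2.7], [-1.18, 4.32], [0.11, 2.71], [-2.7, 2.7]. Speed limits (rad/s): [2.57, 2.57, 3.14, 3.14, 3.14, 3.14].

INTERFACE

Orientations are given as a unit quaternion [w, x, y, z].
In Python, from rig import * gives the robot as it stands.
- The arm moves only by the shell command python3 -m jog 'ROWS' [OPENING] [FORCE]. ROWS is JSON, one flat list of numbers, 6 for each row, row after row: the shift along the tool's x, y, z in mm, then the turn, a rotation vector about the tool's x, y, z in degrees. In form: [tx, ty, tz, wx, wy, wz, tx, ty, tz, wx, wy, wz, ...]. A call has 1 to 10 rows; each row is the pose to reach, as a shift and turn from the pose commanded when the call began, along the tool's axes at that moment; what a row does not reach only later rows make up. A row lasts 1/8 s, in which the tool goes at most 62.5 mm and 10.7 degrees, less where a joint would pass 70% of its speed; a pose out of reach is approached as far as the arm can. A call with a gripper value outside its range is refused whole. OPENING is the closure, from 0 (fully open) to 1 (shut), set as the call begins (- or left out, the last holds). The fingers move at their own pace and stop on an object; FORCE is the grip in N (left out, the last holds). Time passes only in rows, so rows that repeat a pose let the fingers close. It gives the time, the measured TCP pose, the force and the opening at its end, in the units of the state.
- get_state(): the state, without advancing time (a new reading comes with each control period).
- get_image(name): name is "side" or "top"; returns a dict with "frame" (400x640x3 uint8, red, green, blue), "camera_matrix" (3x3 intrinsics, pixels), "k1" (the pictures are not rectified: a ray, as slopes to the right and down, at radius r is drawn at 1 + k1 r^2 times it, then the intrinsics apply), "rvec" (rotation vector, rad) and "tvec" (3), from world to camera coordinates, as OpenCV has them. Camera axes: x right, y down, z forward; pixel columns grow to the right and rows downward; lengths in m; the calibration is good to about 2 mm. A picture is of the moment at which its call begins. There is no depth.
- sign_off(): hands the job in, once; it reports no verdict.
The state is a dict: "clock": time; "qpos": joint angles; "qd": joint speeds; "effort": joint torques, N m; "position": TCP position; "ee_rot": TCP orientation; "contact_force": force on the tool from outside, world axes, zero at the start; "moment": the same for the moment, N m; "width": finger opening in m.
Only numpy, scipy, OpenCV 4.12 (cv2) and the standard library are available. Lean on these libraries where they do the work, as an engineer would, in place of code of your own. Each camera call takes 0.05 s, during which the arm holds its last target.

## Working session

There is one attempt and no reset: what is moved stays moved. The work goes in short steps, Python scripts to look and compute and a shell command to move; the robot and the scene stay as the last step left them, time stands still between calls to the robot, and variables do not carry over. Pictures are saved under pics/ and viewed, and the job is handed in when it is done.

```bash
ls; mkdir -p pics
python3 - <<'E'
from rig import *
import cv2
s=get_state()
for k in s: print(k,s[k])
for n in("side","top"):
    d=get_image(n); cv2.imwrite(f"pics/{n}0.png",cv2.cvtColor(d["frame"],cv2.COLOR_RGB2BGR)); print(n,d["camera_matrix"],d["k1"],d["rvec"],d["tvec"])
E
```

```text
pics
clock 0.0
qpos [ 1.11102447e+00  2.76599058e-01  1.50616084e+00  1.54180645e-05
  1.36070290e+00 -1.21003727e-01]
qd [ 0.00061042  0.00084203 -0.00171805  0.00019041  0.00266579 -0.00109889]
effort [ 3.00652448e-05 -4.16777444e+01 -2.45806664e+01 -4.26016559e-04
  1.09870755e-02  6.91305573e-06]
position [0.19086242 0.54186077 0.24942633]
ee_rot [-2.74956673e-04  1.68576777e-01  9.85688082e-01 -8.93767902e-04]
contact_force [-0.25536102  0.51917068  0.01459125]
moment [-0.0685535  -0.00649907 -0.02290149]
width 0.0856977982195068
side [[401.44988612   0.         321.55792501]
 [  0.         401.44988612 198.5249037 ]
 [  0.           0.           1.        ]] -0.00217656777587758 [ 1.93050498 -0.29685318  0.23956816] [-0.51005715  0.25451194  1.11127786]
top [[427.80702556   0.         316.8662027 ]
 [  0.         427.80702556 195.50901153]
 [  0.           0.           1.        ]] -0.053490603177058574 [ 2.14183014 -2.14750293  0.16654119] [0.05567114 0.54856819 1.28145993]
```

View pics/side0.png

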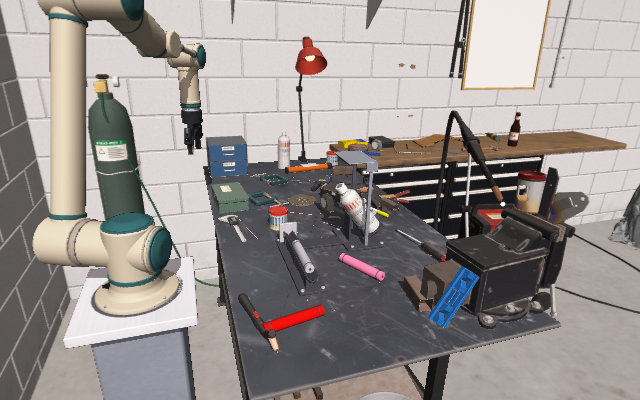

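View pics/top0.png

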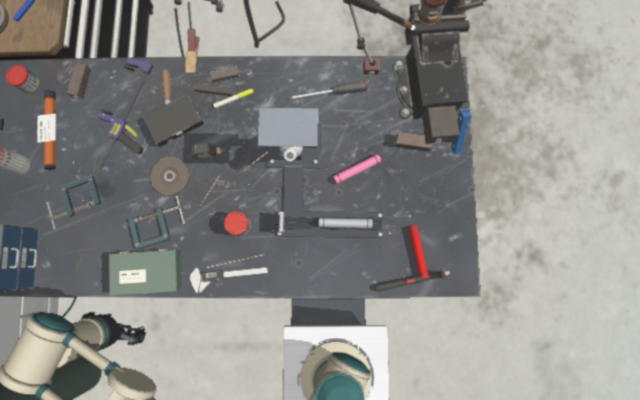

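Run:
```python
import cv2
t=cv2.imread("pics/top0.png"); s=cv2.imread("pics/side0.png")
cv2.imwrite("pics/topc.png",cv2.resize(t[95:255,210:400],None,fx=4,fy=3.7,interpolation=cv2.INTER_CUBIC)[:, :800])
cv2.imwrite("pics/sidec.png",cv2.resize(s[140:300,250:400],None,fx=3.7,fy=3.7,interpolation=cv2.INTER_CUBIC))
```

```text
(no output)
```

View pics/topc.png

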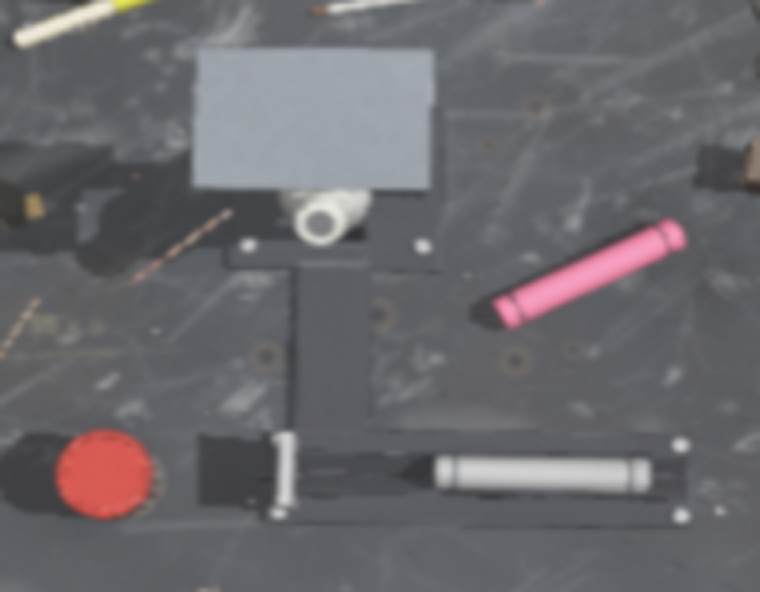

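View pics/sidec.png

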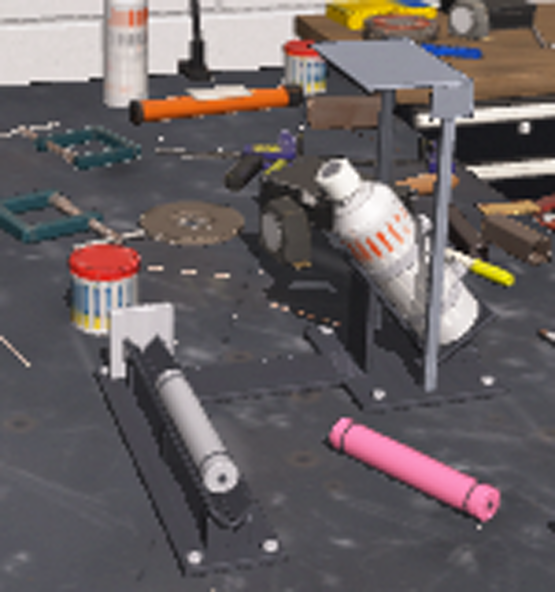

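```bash
cat > h.py <<'E'
import numpy as np, cv2
def ray(d,uv):
    K=np.array(d["camera_matrix"]); 
    p=(np.array(uv,float)-[K[0,2],K[1,2]])/[K[0,0],K[1,1]]
    q=p.copy()
    for _ in range(20): q=p/(1+d["k1"]*(q@q))
    R=cv2.Rodrigues(np.array(d["rvec"],float))[0]; t=np.array(d["tvec"],float)
    return -R.T@t, R.T@np.array([q[0],q[1],1])
def onz(d,uv,z):
    o,v=ray(d,uv); return o+v*(z-o[2])/v[2]
def proj(d,P):
    R=cv2.Rodrigues(np.array(d["rvec"],float))[0]; p=R@np.array(P)+np.array(d["tvec"],float); q=p[:2]/p[2]; q=q*(1+d["k1"]*(q@q)); K=np.array(d["camera_matrix"]); return q*[K[0,0],K[1,1]]+[K[0,2],K[1,2]]
E
python3 - <<'E'
from rig import *
from h import *
d=get_image("top"); f=d["frame"]; hsv=cv2.cvtColor(f,cv2.COLOR_RGB2HSV)
def comp(m,name):
    n,l,st,c=cv2.connectedComponentsWithStats(m.astype(np.uint8))
    for i in range(1,n):
        if st[i,4]>25:
            cn=cv2.findContours((l==i).astype(np.uint8),cv2.RETR_EXTERNAL,cv2.CHAIN_APPROX_NONE)[0][0]
            print(name,st[i],c[i].round(2),cv2.minAreaRect(cn), )
b=f.min(2)
roi=np.zeros(b.shape,bool); roi[210:235,272:390]=1
comp(roi&(b>115),"rod/stop")
roi[:]=0; roi[100:142,250:325]=1
comp(roi&(f[:,:,2]>130),"hood")
roi[:]=0; roi[140:165,270:315]=1
comp(roi&(b>150),"cap")
print(f[223,270:300].min(1)); print(f[223,312:380].min(1)); print(f[153,276:306].min(1)); print(f[140:166,290].min(1));print(f[206:240,340].min(1))
roi[:]=0; roi[205:240,215:255]=1
comp(roi&(hsv[:,:,1]>130),"tin")
E
```

```text
rod/stop [277 211   8  24 121] [280.79 222.1 ] ((280.5701599121094, 222.5271759033203), (6.135904788970947, 23.164228439331055), 2.726310968399048)
rod/stop [319 218  54  10 462] [345.49 222.5 ] ((345.482421875, 222.61376953125), (53.14973449707031, 8.682170867919922), 1.6365771293640137)
hood [ 254  100   65   42 2112] [287.14 123.83] ((286.0, 120.5), (41.0, 64.0), 90.0)
cap [270 140  45  21 426] [292.01 146.19] ((292.0, 150.0), (20.0, 44.0), 90.0)
[ 66  66  66  66  66  66  65  66  82 131 185 207 185 141 105  86  78  79
  83  83  84  84  82  81  81  80  78  75  76  76]
[ 55  55  55  56  58  64 102 162 192 197 186 162 174 195 201 201 202 202
 202 204 202 203 203 203 203 204 204 204 204 205 205 206 206 205 206 206
 206 206 206 205 205 205 205 204 204 204 204 203 203 203 202 203 202 202
 191 163 176 195 198 188 145 101  88  90  89  88  81  77]
[ 68  69  68  71  77  87 100 128 178 203 189 161 139 131 131 140 165 198
 215 207 188 169 160 155 136 109  95  91  91  92]
[156 156 155 156 156 153 158 185 199 208 220 206 158 131 127 127 127 128
 149 190 192 141 100  93  96 107]
[101 104 107 110 108  96  95  94  93  93  91  89 115 161 189 203 208 204
 194 174 146 107  87  84  89  91  92  91  90  91  89  87  95  97]
tin [224 212  24  23 427] [235.5  222.85] ((235.5, 223.0), (22.0, 23.0), 90.0)
```

Run:
```python
from rig import *
from h import *
import scipy.ndimage as nd
d=get_image("top"); g=d["frame"].min(2).astype(float)
print("cam",ray(d,(0,0))[0], "side cam",ray(get_image("side"),(0,0))[0])
# rod axis: per-column weighted center
us=np.arange(322,371); vs=[]
for u in us:
    c=np.clip(g[214:232,u]-110,0,None); vs.append((c*np.arange(214,232)).sum()/c.sum())
a=np.polyfit(us,vs,1); print("axis",a)
def line(p0,p1,z):
    A=onz(d,p0,z);B=onz(d,p1,z);print(A.round(4),B.round(4),np.degrees(np.arctan2(*(B-A)[:2])))
L=318.1;R=372.4
line((R,np.polyval(a,R)),(L,np.polyval(a,L)),.055)
print("tin",onz(d,(235.5,222.9),.07).round(4))
print("stop", onz(d,(281,211),.077).round(4),onz(d,(280.5,235),.077).round(4),onz(d,(278.7,222),.077),onz(d,(283.3,222),.077), onz(d,(283.3,222),.055))
for uv in ((259.,107.5),(318.,108),(317.5,142),(258,142)): print("hood",onz(d,uv,.304).round(4))
print("cap",onz(d,(291.3,153.7),.207).round(4))
t=cv2.cvtColor(d["frame"],cv2.COLOR_RGB2BGR)[95:170,240:330]
cv2.imwrite("pics/hood.png",cv2.resize(t,None,fx=8,fy=8,interpolation=cv2.INTER_NEAREST))
t=cv2.cvtColor(d["frame"],cv2.COLOR_RGB2BGR)[200:245,265:385]
cv2.imwrite("pics/stop.png",cv2.resize(t,None,fx=6.6,fy=6.6,interpolation=cv2.INTER_NEAREST))
```

```text
cam [0.34961383 0.05965777 1.34921348] side cam [ 0.16849027 -1.04864538  0.65713546]
axis [2.17552333e-02 2.14875165e+02]
[ 0.4619 -0.114   0.055 ] [0.466  0.0508 0.055 ] 1.4230695831041513
tin [0.4618 0.2987 0.07  ]
stop [0.4967 0.1618 0.077 ] [0.425  0.1626 0.077 ] [0.46368896 0.16837073 0.077     ] [0.46366103 0.15465306 0.077     ] [0.46563322 0.15629578 0.055     ]
hood [0.7369 0.2027 0.304 ]
hood [0.735  0.0518 0.304 ]
hood [0.6452 0.0533 0.304 ]
hood [0.6456 0.2034 0.304 ]
cap [0.6397 0.1247 0.207 ]
```

View pics/hood.png

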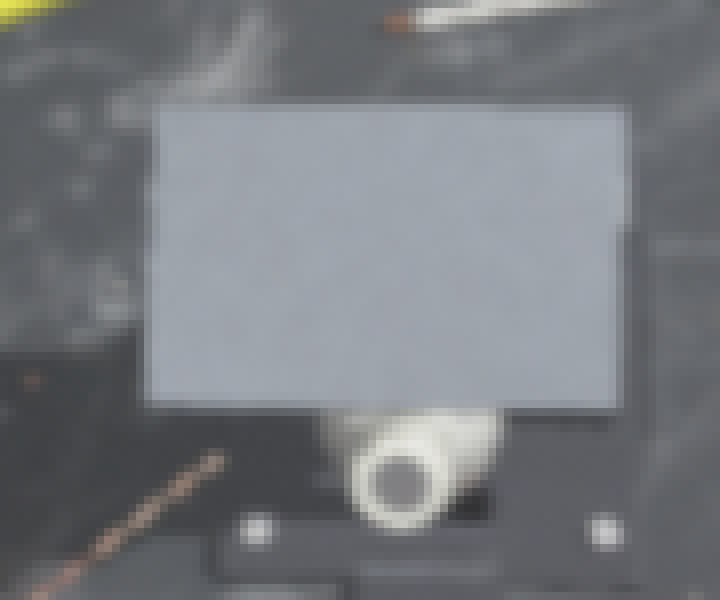

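View pics/stop.png

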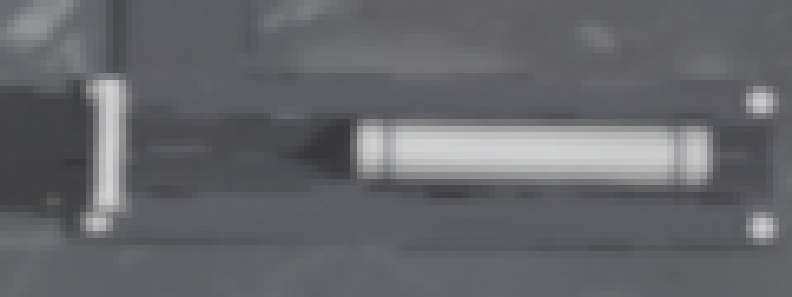

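```bash
cat >> h.py <<'E'
from scipy.spatial.transform import Rotation as Ro
def rot(s): w,x,y,z=s["ee_rot"]; return Ro.from_quat([x,y,z,w])
def delta(s,P,Rt):
    R=rot(s); print("shift mm",(R.inv().apply(np.array(P)-s["position"])*1000).round(1),"turn deg",np.degrees((R.inv()*Rt).as_rotvec()).round(2))
def mk(yaw,tilt):
    # tool z down tilted by tilt toward fixture +x ; tool y along fixture y
    c,sn=np.cos(yaw),np.sin(yaw); ex=np.array([c,sn,0]);ey=np.array([-sn,c,0])
    z=np.sin(tilt)*ex-np.cos(tilt)*np.array([0,0,1]); return Ro.from_matrix(np.c_[np.cross(ey,z),ey,z])
YAW=np.radians(-1.1)
E
python3 - <<'E'
from rig import *
from h import *
s=get_state()
delta(s,(.463,-.165,.2),mk(YAW,0))
d=get_image("top");e=get_image("side")
o1,v1=ray(d,(291.3,153.7));
for uv in((340.5,186),(341,185)):
    o2,v2=ray(e,uv); A=np.c_[v1,-v2]; k=np.linalg.lstsq(A,o2-o1,rcond=None)[0]; print(o1+k[0]*v1,o2+k[1]*v2)
E
```

```text
shift mm [-491.6 -576.5   50.3] turn deg [-5.000e-02 -1.000e-02 -1.831e+01]
[0.63971244 0.12470347 0.20682063] [0.64068314 0.12440069 0.20704989]
[0.63889357 0.12451986 0.21004529] [0.6419688  0.12355414 0.21077123]
```

```bash
python3 -m jog '[-40,-45,0,0,0,-3, -80,-90,0,0,0,-6, -120,-135,0,0,0,-9, -160,-182,0,0,0,-12, -200,-230,0,0,0,-15, -240,-278,0,0,0,-18.3, -280,-326,0,0,0,-18.3, -320,-374,0,0,0,-18.3, -360,-422,0,0,0,-18.3, -400,-470,0,0,0,-18.3]' 1 20
python3 - <<'E'
from rig import *
from h import *
delta(get_state(),(.463,-.165,.14),mk(YAW,0))
E
```

```text
clock: 1.6
position: [0.4126, -0.0359, 0.2507]
ee_rot: [0.001, 0.01, 1.0, 0.0]
contact_force: [0.3, 0.7, 1.1]
width: -0.0
shift mm [ -52.8 -128.1  110.7] turn deg [ 0.02  0.09 -0.05]
```

```bash
python3 -m jog '[-20,-40,0,0,0,0, -40,-80,0,0,0,0, -53,-128,0,0,0,0, -53,-128,40,0,0,0, -53,-128,80,0,0,0, -53,-128,110,0,0,0, -53,-128,110,0,0,0, -53,-128,110,0,0,0]'
python3 - <<'E'
from rig import *
from h import *
s=get_state();delta(s,(.463,-.165,.075),mk(YAW,0))
tip=s["position"]+rot(s).apply([0,0,.019]);print(tip)
for n in("side","top"):
    d=get_image(n);print(n,proj(d,tip))
    u,v=(230,190) if n=="side" else (300,150)
    cv2.imwrite(f"pics/{n}1.png",cv2.resize(cv2.cvtColor(d["frame"],cv2.COLOR_RGB2BGR)[v:v+120,u:u+160],None,fx=5,fy=5,interpolation=cv2.INTER_CUBIC))
E
```

```text
clock: 2.6
position: [0.4636, -0.1633, 0.1414]
ee_rot: [0.001, 0.01, 1.0, -0.0]
contact_force: [-0.3, -0.7, -0.2]
width: -0.0001
shift mm [ 0.7 -1.7 66.4] turn deg [-0.05  0.1  -0.01]
[ 0.46359971 -0.16331482  0.12238436]
side [315.70279953 257.21479901]
top [392.52004687 220.29518476]
```

View pics/side1.png

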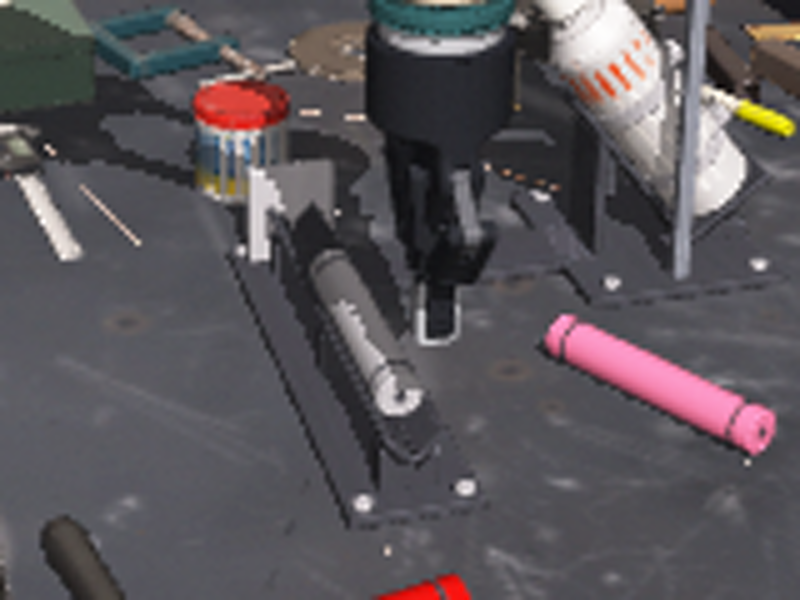

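View pics/top1.png

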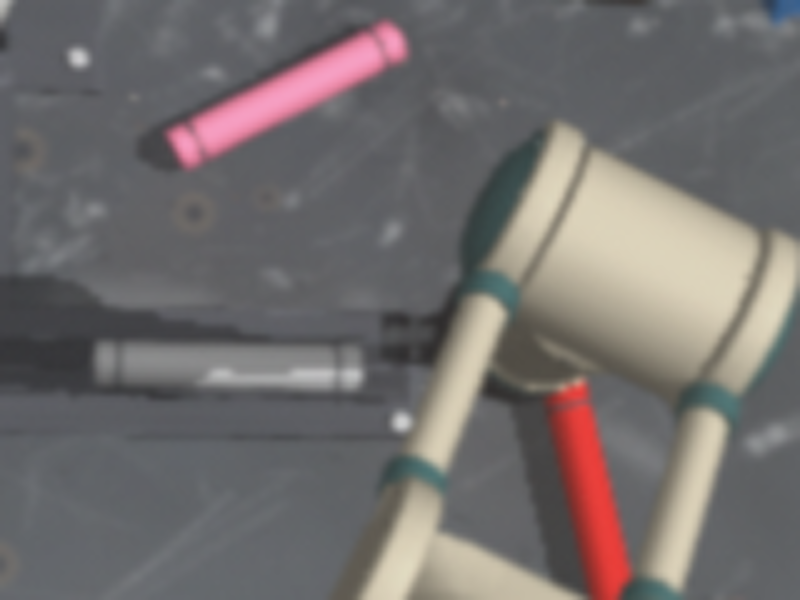

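```bash
python3 -m jog '[0,0,30,0,0,0, 0,0,60,0,0,0, 0,0,67,0,0,0, 0,0,67,0,0,0]'; python3 -m jog '[0,6,0,0,0,0, 0,12,0,0,0,0, 0,18,0,0,0,0, 0,24,0,0,0,0, 0,30,0,0,0,0, 0,36,0,0,0,0, 0,42,0,0,0,0, 0,42,0,0,0,0]';  python3 - <<'E'
from rig import *
from h import *
s=get_state();delta(s,(.467,-.023,.073),mk(YAW,0))
for n in("side",):
    d=get_image(n)
    u,v=(230,190) if n=="side" else (300,150)
    cv2.imwrite(f"pics/{n}2.png",cv2.resize(cv2.cvtColor(d["frame"],cv2.COLOR_RGB2BGR)[v:v+120,u:u+160],None,fx=5,fy=5,interpolation=cv2.INTER_CUBIC))
E
```

```text
clock: 3.2
position: [0.4633, -0.1631, 0.074]
ee_rot: [0.001, 0.01, 1.0, -0.0]
contact_force: [-0.3, 0.0, 0.0]
width: 0.0004
clock: 4.2
position: [0.4635, -0.1205, 0.0733]
ee_rot: [0.0, 0.009, 1.0, 0.0]
contact_force: [0.2, -0.8, 0.4]
width: -0.0001
shift mm [-1.6 97.5  0.3] turn deg [0.01 0.   0.02]
```

View pics/side2.png

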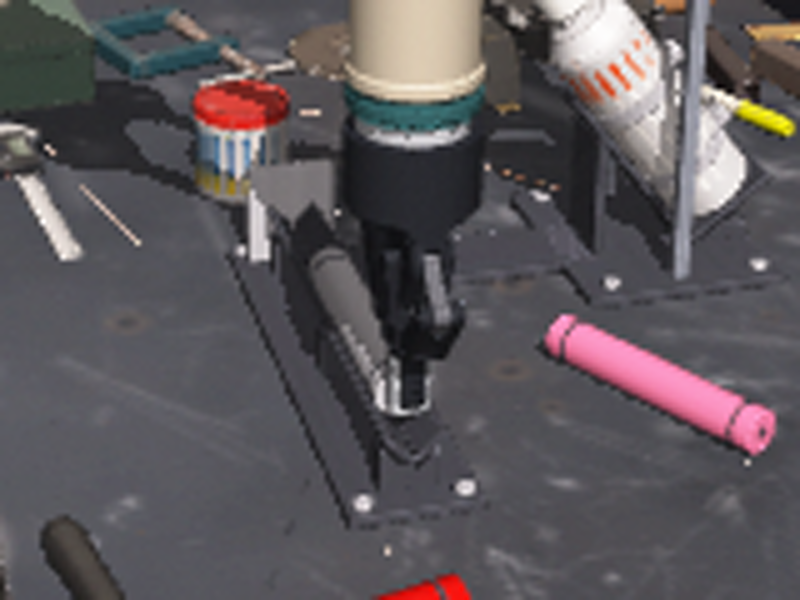

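```bash
python3 -m jog '[0,8,0,0,0,0, 0,16,0,0,0,0, 0,24,0,0,0,0, 0,32,0,0,0,0, 0,40,0,0,0,0, 0,48,0,0,0,0, 0,56,0,0,0,0, 0,64,0,0,0,0, 0,72,0,0,0,0, -1,80,0,0,0,0]';  python3 - <<'E'
from rig import *
from h import *
for n in("side","top"):
    d=get_image(n)
    u,v=(230,190) if n=="side" else (260,150)
    cv2.imwrite(f"pics/{n}3.png",cv2.resize(cv2.cvtColor(d["frame"],cv2.COLOR_RGB2BGR)[v:v+120,u:u+160],None,fx=5,fy=5,interpolation=cv2.INTER_CUBIC))
E
```

```text
clock: 5.5
position: [0.4657, -0.0404, 0.0732]
ee_rot: [-0.0, 0.01, 1.0, 0.0]
contact_force: [-1.1, -2.3, -0.1]
width: -0.0001
```

View pics/side3.png

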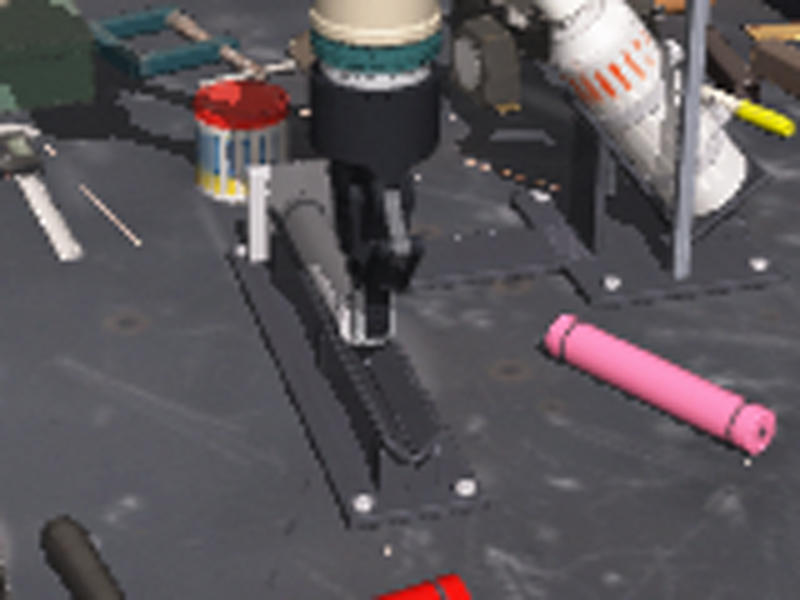

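View pics/top3.png

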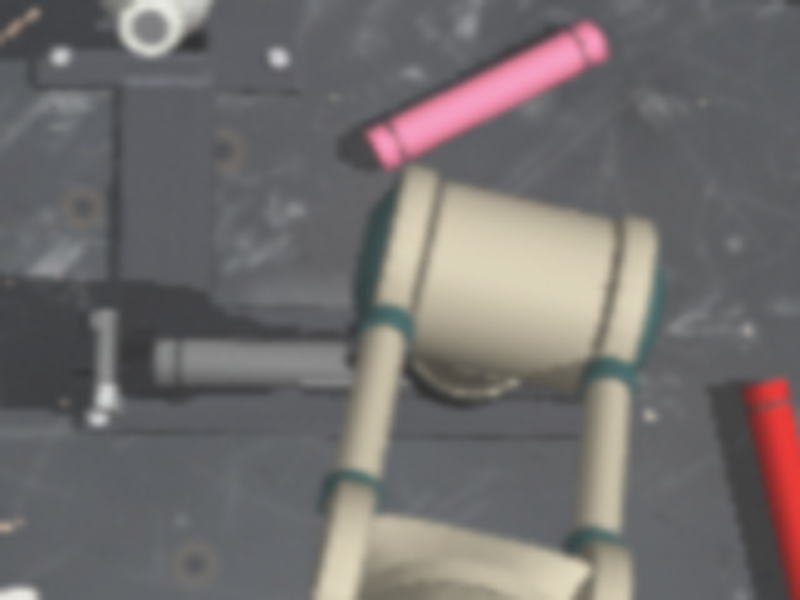

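```bash
python3 -m jog '[0,7,0,0,0,0, 0,14,0,0,0,0, 0,16,0,0,0,0, 0,16,0,0,0,0]'; python3 -m jog '[0,1,0,0,0,0, 0,2,0,0,0,0, 0,3,0,0,0,0]'; python3 -m jog '[0,1,0,0,0,0, 0,2,0,0,0,0]'
```

```text
clock: 6.1
position: [0.4663, -0.0245, 0.0733]
ee_rot: [-0.0, 0.01, 1.0, 0.0]
contact_force: [-0.3, -0.4, -0.4]
width: -0.0001
clock: 6.48
position: [0.4664, -0.0221, 0.0733]
ee_rot: [0.0, 0.01, 1.0, -0.0]
contact_force: [-0.6, -2.4, 0.0]
width: 0.0
clock: 6.72
position: [0.4665, -0.0199, 0.0733]
ee_rot: [0.0, 0.01, 1.0, 0.0]
contact_force: [-0.1, -2.0, -0.2]
width: 0.0003
```

```bash
python3 -m jog '[0,1,0,0,0,0, 0,2,0,0,0,0]'; python3 -m jog '[0,1,0,0,0,0, 0,2,0,0,0,0]'
```

```text
clock: 6.98
position: [0.4665, -0.0178, 0.0733]
ee_rot: [0.0, 0.01, 1.0, 0.0]
contact_force: [-0.4, -2.2, -0.6]
width: -0.0001
clock: 7.22
position: [0.4666, -0.0159, 0.0733]
ee_rot: [0.0, 0.01, 1.0, 0.0]
contact_force: [0.3, -1.7, 0.9]
width: 0.0003
```

```bash
python3 -m jog '[0,1,0,0,0,0, 0,1.5,0,0,0,0]'; python3 -m jog '[0,1,0,0,0,0, 0,1.5,0,0,0,0]';python3 - <<'E'
from rig import *
from h import *
for n in("top",):
    d=get_image(n); print(d["frame"][222,270:310].min(1))
    u,v=(260,190)
    cv2.imwrite(f"pics/{n}4.png",cv2.resize(cv2.cvtColor(d["frame"],cv2.COLOR_RGB2BGR)[v:v+60,u:u+80],None,fx=10,fy=10,interpolation=cv2.INTER_CUBIC))
E
```

```text
clock: 7.48
position: [0.4666, -0.0155, 0.0733]
ee_rot: [-0.0, 0.009, 1.0, -0.001]
contact_force: [-1.5, -7.0, -0.8]
width: 0.0001
clock: 7.72
position: [0.4667, -0.0154, 0.0734]
ee_rot: [-0.0, 0.008, 1.0, -0.003]
contact_force: [-1.5, -11.8, -0.3]
width: 0.0001
[ 65  65  66  64  65  66  66  66  76 106 131 135 119 118 129 133 127 111
 117 132 136 136 136 136 136 137 136 137 137 138 137 138 138 138 139 139
 139 139 139 140]
```

View pics/top4.png

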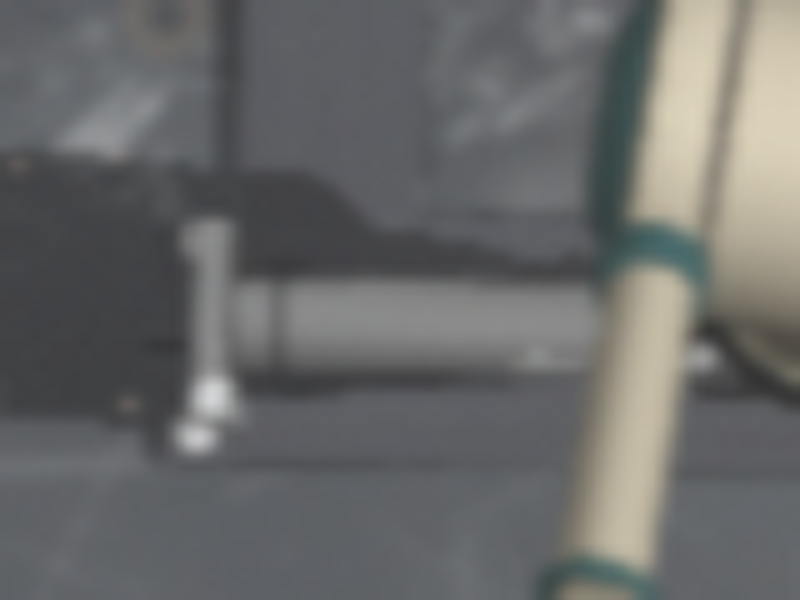

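```bash
python3 -m jog '[0,-6,0,0,0,0, 0,-20,0,0,0,0, 0,-20,-30,0,0,0, 0,-20,-80,0,0,0, 0,-20,-130,0,0,0, 0,-20,-180,0,0,0, 0,-20,-200,0,0,0, 0,-20,-200,0,0,0]';python3 - <<'E'
from rig import *
from h import *
T=mk(YAW,np.radians(43)); z=T.as_matrix()[:,2]
P=np.array([.640,.1255,.207])-z*(.019+.06); print(P)
s=get_state();delta(s,P,T); delta(s,P-z*.06,T)
E
```

```text
clock: 8.78
position: [0.4671, -0.0333, 0.2749]
ee_rot: [0.002, 0.01, 1.0, -0.0]
contact_force: [-0.5, 0.4, 0.0]
width: -0.0001
[0.58613206 0.12653432 0.26477694]
shift mm [-115.8  162.1   10.5] turn deg [-2.000e-02 -4.276e+01 -3.000e-02]
shift mm [-75.1 162.1 -33.5] turn deg [-2.000e-02 -4.276e+01 -3.000e-02]
```

```bash
python3 -m jog '[-10,30,-20,0,-8,0, -20,60,-33,0,-16,0, -35,90,-33,0,-24,0, -50,120,-33,0,-32,0, -65,150,-33,0,-40,0, -75,162,-33,0,-43,0, -75,162,-33,0,-43,0, -75,162,-33,0,-43,0]';python3 - <<'E'
from rig import *
from h import *
T=mk(YAW,np.radians(43)); z=T.as_matrix()[:,2]
P=np.array([.640,.1255,.207])-z*(.019)
s=get_state();delta(s,P-z*.03,T); print(s["qpos"])
for n in("side","top"):
    d=get_image(n)
    u,v=(280,110) if n=="side" else (240,100)
    cv2.imwrite(f"pics/{n}5.png",cv2.resize(cv2.cvtColor(d["frame"],cv2.COLOR_RGB2BGR)[v:v+150,u:u+160],None,fx=4,fy=4,interpolation=cv2.INTER_CUBIC))
E
```

```text
clock: 9.78
position: [0.5441, 0.1271, 0.3054]
ee_rot: [0.365, 0.009, 0.931, -0.004]
contact_force: [1.0, -0.0, 0.9]
width: -0.0
shift mm [-3.3  0.3 88.4] turn deg [-0.04 -0.13 -0.02]
[ 0.19519049 -0.06861395  2.00352596 -0.31381041  0.49067936 -1.13341596]
```

View pics/side5.png

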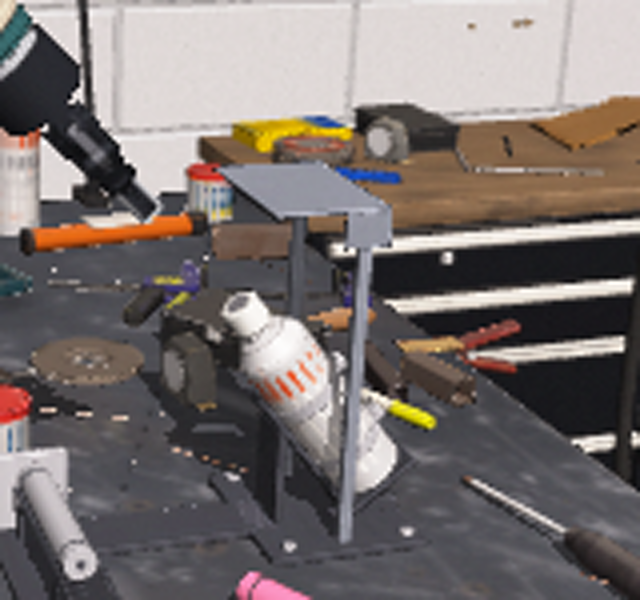

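View pics/top5.png

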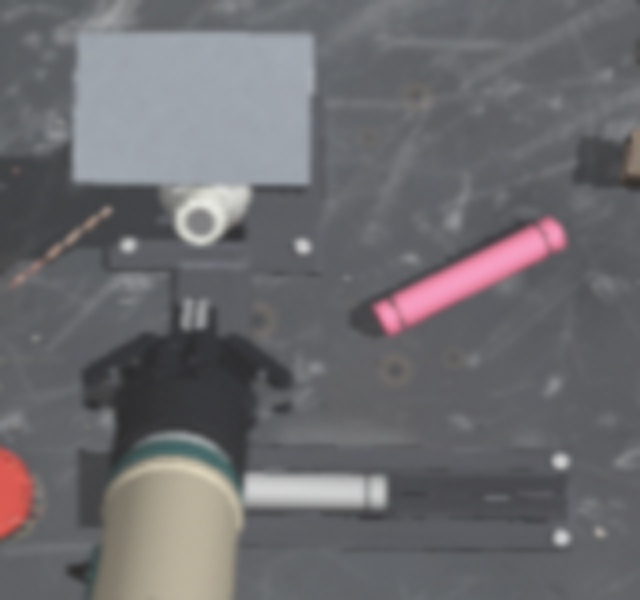

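```bash
python3 -m jog '[-1,0,30,0,0,0, -2,0,60,0,0,0, -3,0,75,0,0,0, -3,0,88,0,0,0, -3,0,88,0,0,0]';python3 - <<'E'
from rig import *
from h import *
T=mk(YAW,np.radians(43)); z=T.as_matrix()[:,2]
P=np.array([.640,.1255,.207])-z*(.019)
s=get_state();delta(s,P,T)
for n in("side","top"):
    d=get_image(n)
    u,v=(300,140) if n=="side" else (260,110)
    cv2.imwrite(f"pics/{n}6.png",cv2.resize(cv2.cvtColor(d["frame"],cv2.COLOR_RGB2BGR)[v:v+75,u:u+80],None,fx=8,fy=8,interpolation=cv2.INTER_CUBIC))
E
```

```text
clock: 10.5
position: [0.6067, 0.126, 0.2434]
ee_rot: [0.366, 0.009, 0.931, -0.004]
contact_force: [-0.0, -0.4, 0.7]
width: 0.0001
shift mm [ 0.4  0.1 30.3] turn deg [-0.04 -0.06 -0.02]
```

View pics/side6.png

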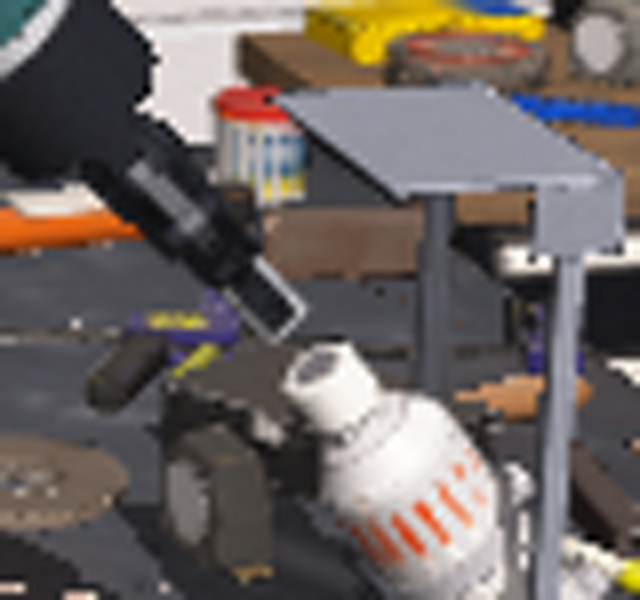

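View pics/top6.png

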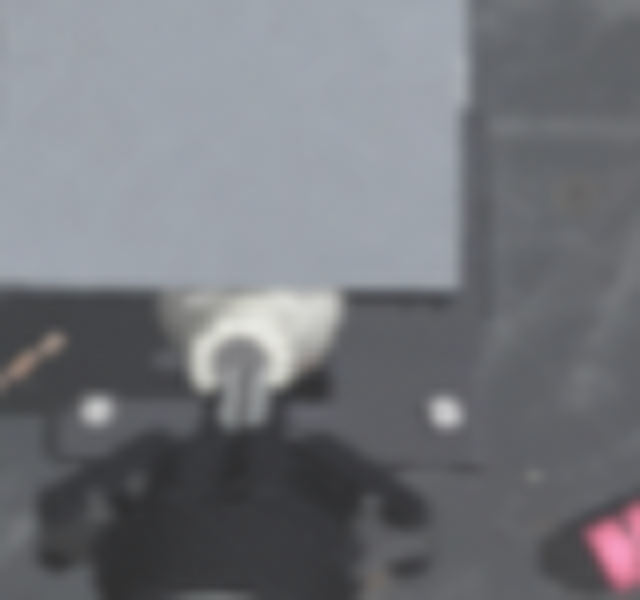

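```bash
python3 -m jog '[0,0,10,0,0,0, 0,0,20,0,0,0, 0,0,26,0,0,0, 0,0,26,0,0,0]'; python3 -m jog '[0,0,2,0,0,0, 0,0,4,0,0,0]'; python3 -m jog '[0,0,1,0,0,0, 0,0,2,0,0,0]'
```

```text
clock: 11.1
position: [0.6245, 0.126, 0.2243]
ee_rot: [0.366, 0.009, 0.931, -0.004]
contact_force: [0.2, 0.1, -0.2]
width: 0.0003
clock: 11.35
position: [0.6266, 0.126, 0.2219]
ee_rot: [0.366, 0.009, 0.93, -0.004]
contact_force: [-3.8, 1.3, 1.7]
width: 0.0003
clock: 11.6
position: [0.6279, 0.1259, 0.2204]
ee_rot: [0.366, 0.009, 0.93, -0.004]
contact_force: [-4.0, 0.3, 2.4]
width: 0.0005
```

```bash
python3 -m jog '[0,0,1,0,0,0, 0,0,2,0,0,0]'; python3 -m jog '[0,0,1,0,0,0, 0,0,2,0,0,0]'; python3 -m jog '[0,0,1,0,0,0, 0,0,2,0,0,0]'
```

```text
clock: 11.85
position: [0.6292, 0.1259, 0.2187]
ee_rot: [0.366, 0.009, 0.931, -0.004]
contact_force: [-4.2, 0.8, 1.9]
width: 0.0001
clock: 12.1
position: [0.6302, 0.1258, 0.2175]
ee_rot: [0.366, 0.009, 0.931, -0.004]
contact_force: [-14.6, -0.2, 10.8]
width: 0.0001
clock: 12.35
position: [0.6305, 0.1258, 0.2173]
ee_rot: [0.366, 0.009, 0.93, -0.004]
contact_force: [-27.0, 0.9, 21.8]
width: -0.0001
```

Run:
```python
from rig import *
from h import *
print(get_state()["moment"])
for n in("side","top"):
    d=get_image(n)
    u,v=(300,140) if n=="side" else (260,110)
    cv2.imwrite(f"pics/{n}7.png",cv2.resize(cv2.cvtColor(d["frame"],cv2.COLOR_RGB2BGR)[v:v+75,u:u+80],None,fx=8,fy=8,interpolation=cv2.INTER_CUBIC))
```

```text
[0.10802828 1.41247085 0.0734849 ]
```

View pics/side7.png

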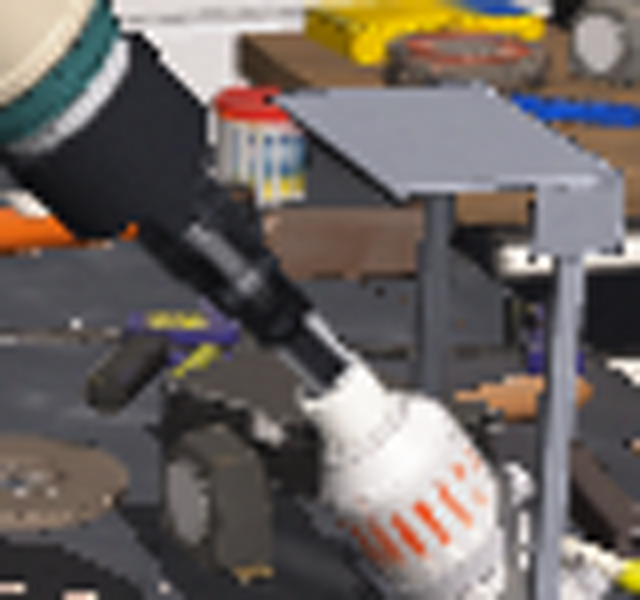

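View pics/top7.png

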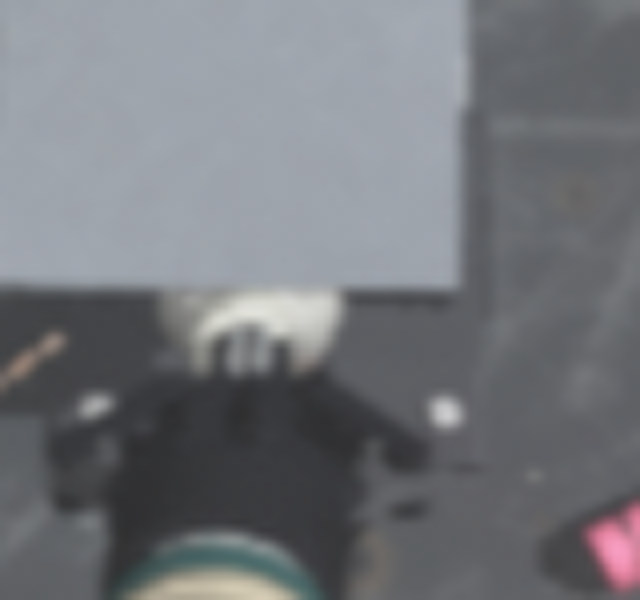

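```bash
python3 -m jog '[0,0,-1,0,0,0, 0,0,-1,0,0,0, 0,0,-15,0,0,0, 0,0,-40,0,0,0, 0,0,-80,0,0,0, 0,0,-120,0,0,0, 30,0,-160,0,0,0, 60,0,-160,0,0,0, 60,-60,-160,0,0,0, 60,-120,-160,0,0,0]'; python3 -m jog '[0,-60,0,0,0,0, 0,-120,0,0,0,0, 0,-120,0,0,0,0, 0,-120,0,0,0,0]'
python3 - <<'E'
from rig import *
from h import *
for n in("side","top"):
    d=get_image(n)
    u,v=(270,140) if n=="side" else (220,100)
    cv2.imwrite(f"pics/{n}8.png",cv2.resize(cv2.cvtColor(d["frame"],cv2.COLOR_RGB2BGR)[v:v+145,u:u+180],None,fx=4,fy=4,interpolation=cv2.INTER_CUBIC))
E
```

```text
clock: 13.7
position: [0.4768, 0.0612, 0.2892]
ee_rot: [0.36, 0.007, 0.933, -0.003]
contact_force: [0.0, 0.1, -0.3]
width: -0.0002
clock: 14.2
position: [0.4753, -0.0636, 0.2897]
ee_rot: [0.36, 0.012, 0.933, -0.005]
contact_force: [0.2, 0.2, -0.1]
width: -0.0
```

View pics/side8.png

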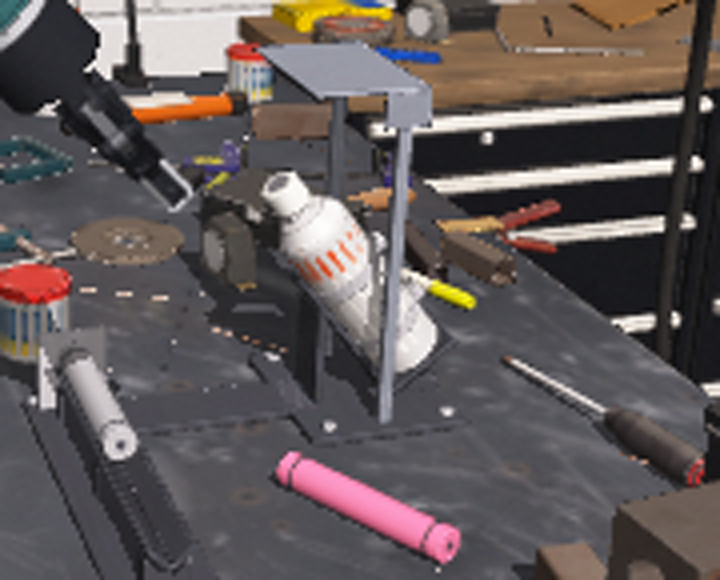

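View pics/top8.png

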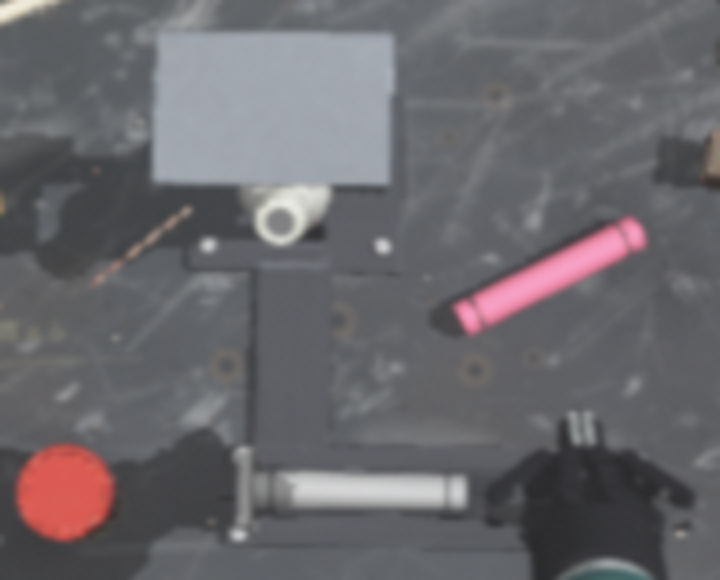

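```bash
python3 -c "
from rig import *
print(sign_off())"
```

```text
the job is handed in; nothing more can be done
None
```

I pushed the grey bar along the groove to the end stop, then pressed the white cap fully down and let it spring back. The job was handed in at about 14.3 s of the 45 s allowed. The sign-off gave no verdict.

- **Bar:** I pushed it about 105 mm with the closed fingertips, which met about 2 N of sliding force. At the stop the force rose to about 12 N and the bar stopped moving. I then backed straight off. The last top picture shows the bar lying in the groove with no visible gap at the stop.
- **Cap:** I came in tilted 43° from the groove side. It gave way at about 4–5 N over roughly 7 mm, then stopped hard, with about 35 N on the fingertips. I held it down for about 0.5 s. The last pictures show the cap back up.
- **Hood:** the picture taken during the press shows the gripper clear of it.
- **Bystanders:** the tin stands where it was, and I did not go near the other two. I never located the tape measure or the tube offcut in the pictures, so I can't confirm by measurement that they did not move.
- **Disagreements:** my estimates of the stop face's position differed by 3 to 6 mm between camera and touch, so I relied on the contact force rather than the pictures. At the start of the press the force pointed more sideways than the cap's axis. I put that down to friction and the 5° tilt difference.

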